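# Demagnetise a watch movement

### The arm

A 6-joint arm with a two-finger parallel gripper is mounted at the origin on the work surface. World frame = base frame: x ahead of the robot, y to its left, z up, the work surface at z = 0. Lengths are in m, angles in rad, forces in N, time in s.
With the tool pointing down it reaches from about 0.275 to 0.725 m from the base axis. Payload 15.9 kg.
Tool frame: the origin (TCP) lies at the very end of the fingers, on their centre line; the grasp point (between the pads) lies 19 mm behind it; z points along the fingers, y is the direction in which the jaws open and shut (so a half turn about z gives the same grasp; the last joint's range is limited). The gripper opens to 85 mm and grips with 20 to 120 N. Pads are 22 mm wide; open, the fingers measure 114 mm over their backs; the gripper's body (76 mm by 85 mm) begins 54 mm behind the grasp point. The pads swing forward as they close: fully open they stand 13 mm farther back than shut.
Start: joints at [-1.15, 0.213, -0.034, 1.323, 0, 1.571], TCP at [0.204, -0.456, 0.231] pointing down, gripper open.
Joint ranges: [-2.98, 2.98], [-0.74, 1.72], [-1.14, 1.35], [-2.1, 2.04], [-1.57, 1.44], [-3.14, 3.14]. Speed limits (rad/s): [1.89, 1.89, 2.39, 2.57, 3.14, 3.14].

### API

Orientations are given as a 3x3 rotation matrix whose columns are the frame's x, y, z axes.
In Python, from plant import arm, viewer, spotter gives the robot as it stands.
- The arm moves only by the shell command python3 -m inch 'ROWS'. ROWS is JSON, a list of rows, each a list of 3 entries, a list of its own where there are three numbers: the shift along the tool's x, y, z in units of 500 mm (1.0 is 500 mm), then the turn, a rotation vector about the tool's x, y, z in units of pi rad (1.0 is pi rad), then the opening, from 0 (shut) to 1 (fully open). In form: [[[tx, ty, tz], [wx, wy, wz], hand], ...]. A call has 1 to 5 rows; each row is the pose to reach, as a shift and turn from the pose commanded when the call began, along the tool's axes at that moment, turning the shorter way round; what a row does not reach only later rows make up. A row lasts 1/12 s, in which the tool goes at most 41.7 mm and 7.16 degrees, less where a joint would pass 70% of its speed; a pose out of reach is approached as far as the arm can. A call with a number of a shift or a turn outside -1 to 1 is refused whole. A call with a gripper value outside its range is refused whole. The fingers move at their own pace and stop on an object; the grip force is fixed at half the most. Time passes only in rows, so rows that repeat a pose let the fingers close. It gives the time, the measured TCP pose, the force and the opening at its end, in the units of the state.
- arm.get_state(): the state, without advancing time (a new reading comes with each control period).
- viewer.camera(name): name is "scene" or "top"; returns the picture (384x512x3 uint8, red, green, blue); there is no depth.
- viewer.get_calibration(name): a dict with "mtx" (3x3 intrinsics, pixels), "cam_to_world" (4x4, takes a point from camera to world coordinates). Camera axes: x right, y down, z forward; pixel columns grow to the right and rows downward; lengths in m; the calibration is good to about 2 mm. A picture is of the moment at which its call begins. get_calibration takes no time and is no camera call.
- arm.sign_off(): hands the job in, once; it reports no verdict.
Trained networks look in the newest picture that a camera, given by its name, has taken for a name from the list of things; names that differ only in an ending like _2 or _b are one class to them, and where a whole thing is asked for, a point or a joint stands for the part that bears it (a point fixed in the world has none). Each returns a list of dicts, best first, with "confidence" (0 to 1); they miss things now and then, are a little off and sometimes report something else, mostly with a low value. They report only what shows in the picture. A call takes as long as a camera call.
- spotter.search_frame(thing, camera): "extent" ([left, top, right, bottom] in pixels, round what is visible of it).
- spotter.spot_point(thing, camera): "point" ([column, row] in pixels: a listed point, or the origin of a listed thing).
The state is a dict: "time": time; "qpos": joint angles; "dq": joint speeds; "effort": joint torques, N m; "ee_pos": TCP position; "ee_rot": TCP orientation; "force": force on the tool from outside, world axes, zero at the start; "moment": the same for the moment, N m; "opening": opening from 0.0 (shut) to 1.0 (fully open).
Only numpy, scipy, OpenCV 4.12 (cv2) and the standard library are available. Lean on these libraries where they do the work, as an engineer would, in place of code of your own. Each camera call takes 0.05 s, during which the arm holds its last target.

### The job

Demagnetise the watch movement that already stands on the unit's pad: with the fingertips, gently press the round key right down to arm the unit and let it come up again, then press the long bar key right down, keep it down for two seconds, and let it come up. Leave the square key alone, do not shift the movement or the things lying around, pick nothing up, and finish with the hand clear.

Things in the scene. Friction and masses are not known exactly. Their poses are not given: they have to be found in the camera images.
- mat: Green bench mat, 360 x 560 x 3 mm, lying fixed on the white table; origin at the centre of its underside.
- unit: Watch demagnetiser: white box fixed on the mat, 180 (x) x 220 (y) x 40 mm high; origin at the centre of its underside, 3 mm above the table, z up, -x is its front edge. Three keys in a row along y at the front; a round grey coil pad (84 mm wide, 6 mm high) 43 mm behind the centre (+x) with the watch movement on it.
- bar_module: Fixed white plate, 56 x 56 x 10 mm, carrying the bar key at its centre; origin at the centre of its underside (40 mm above the underside of the unit), z up, axes parallel to the unit's. The three plates sit in a row along the unit's y axis at 62 mm spacing, 45 mm from the unit's centre towards its -x (front) edge; which key is in which place differs from run to run.
- bar_top (a point): Long bar key, cap 46 mm (along x) x 18 mm (along y). Key sticking 14 mm up out of the 56 x 56 x 10 mm white plate bar_module; black plastic, its top at rest 24 mm above that plate's underside, 64 mm above the underside of the unit and 67 mm above the table. This point is the centre of the cap's top face; it moves down with the key; axes as the unit's.
- bar_key (a joint): The bar key: downward travel in m, 0 = up at rest, 0.008 = fully down. A spring pushes it up: about 1.1 N to start it moving, about 4.7 N fully down; it rises by itself when let go.
- round_module: Fixed white plate, 56 x 56 x 10 mm, carrying the round key at its centre; origin at the centre of its underside (40 mm above the underside of the unit), z up, axes parallel to the unit's. The three plates sit in a row along the unit's y axis at 62 mm spacing, 45 mm from the unit's centre towards its -x (front) edge; which key is in which place differs from run to run.
- round_top (a point): Round key, cap 36 mm in diameter. Key sticking 14 mm up out of the 56 x 56 x 10 mm white plate round_module; black plastic, its top at rest 24 mm above that plate's underside, 64 mm above the underside of the unit and 67 mm above the table. This point is the centre of the cap's top face; it moves down with the key; axes as the unit's.
- round_key (a joint): The round key: downward travel in m, 0 = up at rest, 0.008 = fully down. A spring pushes it up: about 1.1 N to start it moving, about 4.7 N fully down; it rises by itself when let go.
- square_module: Fixed white plate, 56 x 56 x 10 mm, carrying the square key at its centre; origin at the centre of its underside (40 mm above the underside of the unit), z up, axes parallel to the unit's. The three plates sit in a row along the unit's y axis at 62 mm spacing, 45 mm from the unit's centre towards its -x (front) edge; which key is in which place differs from run to run.
- square_top (a point): Square key, cap 20 x 20 mm. Not to be pressed. Key sticking 14 mm up out of the 56 x 56 x 10 mm white plate square_module; black plastic, its top at rest 24 mm above that plate's underside, 64 mm above the underside of the unit and 67 mm above the table. This point is the centre of the cap's top face; it moves down with the key; axes as the unit's.
- square_key (a joint): The square key: downward travel in m, 0 = up at rest, 0.008 = fully down. A spring pushes it up: about 1.1 N to start it moving, about 4.7 N fully down; it rises by itself when let go.
- movement: Loose watch movement in its holder: aluminium disc 40 mm across with a brass movement on top, 17 mm high, standing on the coil pad behind the keys. Origin at the centre of its underside. Leave it alone.
- loupe: Loose black eyepiece loupe, 44 mm across the top, 34 mm high, standing on the mat beside the unit. Origin at the centre of its underside. Leave it alone.
- oil_pot: Loose lidded oil pot, 40 mm across, 30 mm high with its lid knob, standing on the mat beside the unit. Origin at the centre of its underside. Leave it alone.
- case_block: Loose wooden block 50 x 36 x 16 mm with a round steel watch back on top (23 mm high in all), standing on the mat beside the unit. Origin at the centre of its underside. Leave it alone.

How it is judged:
On the way, in this order (a step that is already met when the one before it is completed fails the run):
1. the round key is pressed down with the fingers (more than 5 of its 8 mm) (value of joint round_key above 0.005 m and contact force between the fingers and round_module above 0.3 N), for 0.1 s.
2. the round key has come up again, the bar key not yet down (value of joint each of round_key, bar_key below 0.0015 m), for 0.1 s.
3. the bar key is kept down with the fingers (more than 5 of its 8 mm) for 1.7 s (value of joint bar_key above 0.005 m and contact force between the fingers and bar_module above 0.3 N), for 1.7 s.
At the end, for the whole second after the job is handed in: All three keys are up (within 1.5 mm); the movement, loupe, oil pot and block stand upright and at rest within 8 mm of where they began (all of step 2 and value of joint square_key below 0.0015 m and distance of each of movement, loupe, oil_pot, case_block from where it was at the start of the episode below 0.008 m and angle between each of movement, loupe, oil_pot, case_block's own z axis and vertical below 0.15 rad and linear speed of each of movement, loupe, oil_pot, case_block below 0.02 m/s); the robot touches nothing.
It fails at once if the square key is pressed (more than 2 mm) (value of joint square_key above 0.002 m).
It fails at once if the round and bar keys are down together (both more than 2.5 mm) (value of joint each of round_key, bar_key above 0.0025 m).
It fails at once if a key or its plate is pushed hard, or the unit's box is (over 40 N) (contact force between anything else and bar_module above 40 N or contact force between anything else and round_module above 40 N or contact force between anything else and square_module above 40 N or contact force between any of the arm, the fingers and unit above 40 N).
It fails at once if the movement or a thing lying around is shifted or lifted by more than 8 mm (distance of any of movement, loupe, oil_pot, case_block from where it was at the start of the episode above 0.008 m).
It also fails if it takes over 48 s, if anything falls off the work surface, if the arm or the gripper's body presses on something with over 40 N, if the wrist force passes 120 N, or if a joint passes its speed limit or range.

## Working session

There is one attempt and no reset: what is moved stays moved. The work goes in short steps, Python scripts to look and compute and a shell command to move; the robot and the scene stay as the last step left them, time stands still between calls to the robot, and variables do not carry over. Pictures are saved under pics/ and viewed, and the job is handed in when it is done.

```bash
mkdir -p pics; ls; python3 - <<'E'
from plant import arm, viewer, spotter
import cv2,numpy as np
s=arm.get_state();print(s)
for c in ["scene","top"]:
    im=viewer.camera(c);cv2.imwrite(f"pics/{c}0.png",im[:,:,::-1])
    k=viewer.get_calibration(c);print(c,k)
    for t in ["bar_top","round_top","square_top","unit","movement"]:
        r=spotter.spot_point(t,c)[:2];print(c,t,r)
E
```

```text
pics
{'time': 0.0, 'qpos': array([-1.15001297e+00,  2.13351134e-01, -3.51037579e-02,  1.32350930e+00,
       -4.09905751e-05,  1.57077403e+00]), 'dq': array([ 0.00134748,  0.00091962,  0.00136282,  0.00081163,  0.00236158,
       -0.00048111]), 'effort': array([-4.27998137e-03, -6.86152554e+01,  4.87122560e+01,  1.74365449e-02,
       -4.28722942e-04,  3.80496590e-05]), 'ee_pos': array([ 0.20407588, -0.45605448,  0.23080096]), 'ee_rot': array([[ 9.12760113e-01,  4.08495669e-01, -5.14458319e-04],
       [ 4.08495991e-01, -9.12759511e-01,  1.04924543e-03],
       [-4.09645110e-05, -1.16786354e-03, -9.99999317e-01]]), 'force': array([ 0.42636636, -0.15342641,  0.45201297]), 'moment': array([-0.00305608, -0.00137411, -0.03760457]), 'opening': 0.9974839187313047}
scene {'mtx': array([[382.77348264,   0.        , 256.99146503],
       [  0.        , 382.77348264, 191.719762  ],
       [  0.        ,   0.        ,   1.        ]]), 'cam_to_world': array([[-0.54778038,  0.68359792, -0.48231787,  0.92559056],
       [ 0.83658943,  0.44246996, -0.32301464,  0.29809881],
       [-0.00740096, -0.
[... 632 characters left out ...]
.        ,   0.        ,   1.        ]]), 'cam_to_world': array([[-0.00200367, -0.98764072,  0.15672203,  0.35281045],
       [-0.99970734, -0.00179999, -0.02412443,  0.06233027],
       [ 0.02410836, -0.1567245 , -0.98734807,  1.21374276],
       [ 0.        ,  0.        ,  0.        ,  1.        ]])}
top bar_top [{'point': [241.9, 208.1], 'confidence': 0.57}]
top round_top [{'point': [219.4, 203.5], 'confidence': 0.66}]
top square_top [{'point': [190.0, 200.3], 'confidence': 0.64}, {'point': [239.1, 207.9], 'confidence': 0.46}]
top unit [{'point': [223.4, 188.7], 'confidence': 0.72}]
top movement [{'point': [222.0, 172.8], 'confidence': 0.72}, {'point': [217.9, 206.8], 'confidence': 0.63}]
```

```bash
python3 - <<'E'
import cv2
a=cv2.imread("pics/top0.png")[120:270,140:310];cv2.imwrite("pics/top0c.png",cv2.resize(a,None,fx=4,fy=4,interpolation=2))
a=cv2.imread("pics/scene0.png")[150:300,200:380];cv2.imwrite("pics/scene0c.png",cv2.resize(a,None,fx=4,fy=4,interpolation=2))
E
```

```text
(no output)
```

View pics/top0c.png

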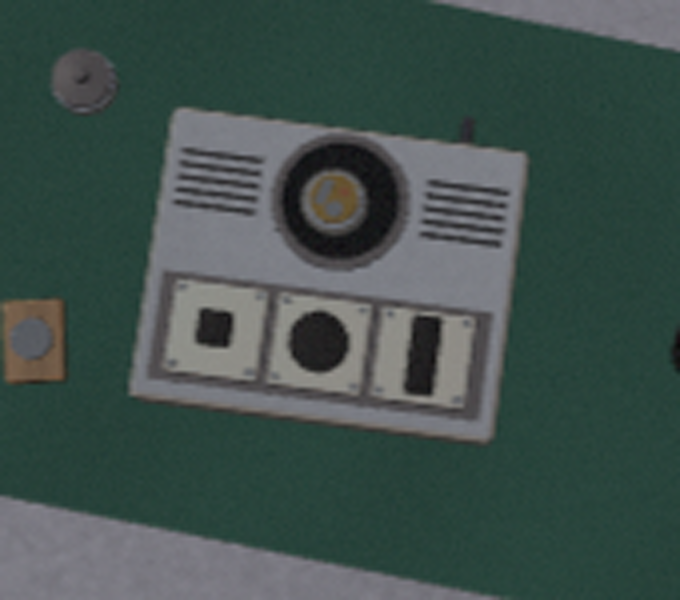

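View pics/scene0c.png

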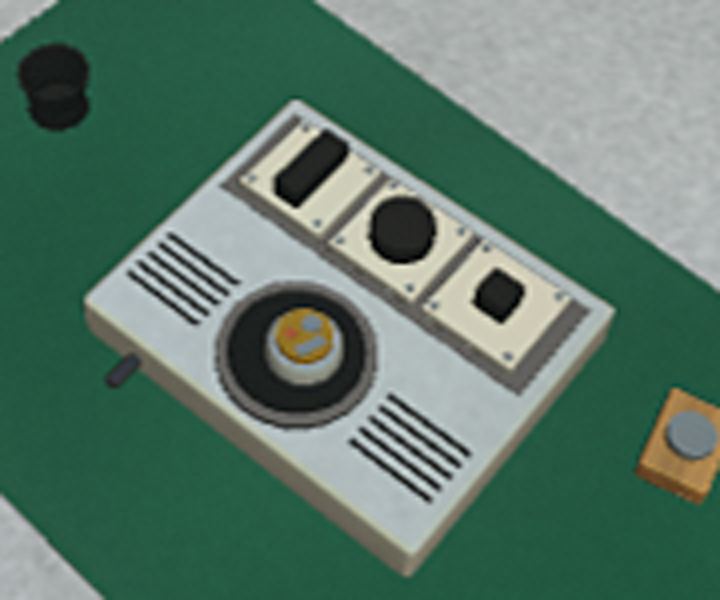

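View pics/scene0.png

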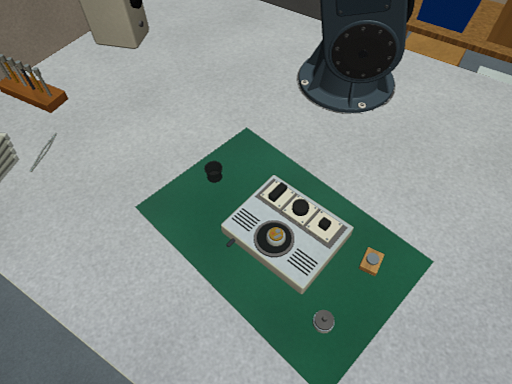

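```bash
cat > h.py <<'E'
import numpy as np
from plant import arm, viewer, spotter
def ray(c,p,z):
    k=viewer.get_calibration(c);T=k["cam_to_world"];d=T[:3,:3]@np.linalg.inv(k["mtx"])@[p[0],p[1],1];o=T[:3,3]
    return o+d*(z-o[2])/d[2]
E
python3 - <<'E'
from h import *
import cv2
box={"top":{"square":(181,192,206,216),"round":(209,193,230,216),"bar":(236,195,256,222)},
"scene":{"square":(312,213,338,236),"round":(288,195,312,218),"bar":(265,180,290,205)}}
for c in box:
    im=cv2.imread(f"pics/{c}0.png",0)
    for n,(a,b,e,d) in box[c].items():
        sub=im[b:d,a:e];t=70
        m=(sub<t).astype(np.uint8) if c=="scene" else (sub<60).astype(np.uint8)
        k,l,st,ce=cv2.connectedComponentsWithStats(m);i=1+np.argmax(st[1:,4])
        p=ce[i]+[a,b];print(c,n,p.round(1),st[i],ray(c,p,.062).round(4))
k=np.array
E
```

```text
top square [193.3 201.5] [ 8  5  9 10 67] [0.5112 0.1868 0.062 ]
top round [219.3 205. ] [  4   5  14  15 167] [0.503  0.1254 0.062 ]
top bar [245.3 208.3] [  5   4   9  20 130] [0.4952 0.0642 0.062 ]
scene square [324.2 223.6] [  6   5  13  13 104] [0.5164 0.1888 0.062 ]
scene round [300.1 207.1] [  4   4  17  17 216] [0.5081 0.1275 0.062 ]
scene bar [277.3 191.8] [  4   3  18  19 181] [0.5003 0.0663 0.062 ]
```

```bash
python3 -m inch '[[[1.0,-0.8,0],[0,0,0.175],0],[[1.0,-0.8,0],[0,0,0.175],0],[[1.0,-0.8,0],[0,0,0.175],0],[[1.0,-0.8,0],[0,0,0.175],0],[[1.0,-0.8,0],[0,0,0.175],0]]'
cat >> h.py <<'E'
def to(t,yaw=-np.radians(7.4)):
    from scipy.spatial.transform import Rotation as R
    s=arm.get_state();M=s["ee_rot"];c,n=np.cos(yaw),np.sin(yaw)
    G=np.array([[c,n,0],[n,-c,0],[0,0,-1]])
    print("t",s["time"],"pos",s["ee_pos"].round(4),"F",s["force"].round(2),"op",round(s["opening"],3))
    print("shift",(M.T@(np.array(t)-s["ee_pos"])/.5).round(4),"turn",(R.from_matrix(M.T@G).as_rotvec()/np.pi).round(4))
E
python3 -c "
from h import *
to([.506,.1265,.2])"
```

```text
time: 1.02
ee_pos: [0.2921, -0.2865, 0.2315]
ee_rot: [[0.992, -0.13, 0.0], [-0.13, -0.992, -0.0], [0.0, 0.0, -1.0]]
force: [1.8, -0.1, 0.1]
opening: 0.3
t 1.0167 pos [ 0.2921 -0.2865  0.2315] F [ 1.85 -0.14  0.11] op 0.3
shift [ 0.3169 -0.8746  0.0628] turn [ 0.0001 -0.0001 -0.0003]
```

```bash
python3 -m inch '[[[0.317,-0.875,0],[0,0,0],0],[[0.317,-0.875,0],[0,0,0],0],[[0.317,-0.875,0],[0,0,0],0],[[0.317,-0.875,0],[0,0,0],0],[[0.317,-0.875,0],[0,0,0],0]]'
python3 -c "
from h import *
to([.506,.1265,.2])"
```

```text
time: 1.43
ee_pos: [0.3869, -0.1002, 0.2317]
ee_rot: [[0.992, -0.124, 0.001], [-0.124, -0.992, -0.0], [0.001, 0.0, -1.0]]
force: [1.5, -1.0, 0.6]
opening: 0.001
t 1.4333 pos [ 0.3869 -0.1002  0.2317] F [ 1.5  -1.02  0.65] op 0.001
shift [ 0.1803 -0.4793  0.0635] turn [ 0.     -0.0003  0.0016]
```

```bash
python3 -m inch '[[[0.18,-0.5,0],[0,0,0],0],[[0.18,-0.5,0],[0,0,0],0],[[0.18,-0.5,0],[0,0,0],0],[[0.18,-0.5,0],[0,0,0],0],[[0.18,-0.5,0],[0,0,0],0]]'
python3 -c "
from h import *
to([.506,.1265,.12])"
```

```text
time: 1.85
ee_pos: [0.4626, -0.0244, 0.2314]
ee_rot: [[0.997, -0.073, 0.002], [-0.073, -0.997, 0.031], [-0.001, -0.032, -1.0]]
force: [0.1, 0.7, 0.1]
opening: 0.002
t 1.85 pos [ 0.4626 -0.0244  0.2314] F [0.09 0.69 0.07] op 0.002
shift [ 0.0647 -0.3002  0.2323] turn [-0.01    0.0005  0.0178]
```

```bash
python3 -c "
from h import *
print(arm.get_state()['qpos'].round(3),arm.get_state()['dq'].round(3))"
```

```text
[-0.074  0.138 -0.126  1.308  0.032  3.141] [ 0.035  0.254  0.293  0.046  0.023 -0.   ]
```

```bash
sed -i 's/-np.radians(7.4)/np.radians(82.6)/' h.py; python3 -c "
from h import *
to([.506,.1265,.2])"
```

```text
t 1.85 pos [ 0.4626 -0.0244  0.2314] F [0.09 0.69 0.07] op 0.002
shift [ 0.0646 -0.3053  0.0724] turn [-0.0082 -0.0074 -0.4822]
```

```bash
python3 -m inch '[[[0.065,-0.305,0.01],[-0.008,-0.007,-0.482],0],[[0.065,-0.305,0.01],[-0.008,-0.007,-0.482],0],[[0.065,-0.305,0.01],[-0.008,-0.007,-0.482],0],[[0.065,-0.305,0.01],[-0.008,-0.007,-0.482],0],[[0.065,-0.305,0.01],[-0.008,-0.007,-0.482],0]]'
python3 -c "
from h import *
to([.506,.1265,.15])"
```

```text
time: 2.27
ee_pos: [0.5066, 0.1285, 0.2306]
ee_rot: [[0.848, 0.53, -0.005], [0.53, -0.848, 0.02], [0.006, -0.019, -1.0]]
force: [1.0, 0.2, -0.0]
opening: -0.005
t 2.2667 pos [0.5066 0.1285 0.2306] F [ 1.03  0.2  -0.05] op -0.005
shift [-0.0042  0.0058  0.1612] turn [-0.0049 -0.0046 -0.281 ]
```

```bash
python3 -m inch '[[[-0.004,0.006,0.1],[-0.005,-0.005,-0.281],0],[[-0.004,0.006,0.1],[-0.005,-0.005,-0.281],0],[[-0.004,0.006,0.1],[-0.005,-0.005,-0.281],0],[[-0.004,0.006,0.1],[-0.005,-0.005,-0.281],0],[[-0.004,0.006,0.1],[-0.005,-0.005,-0.281],0]]'
python3 -c "
from h import *
to([.506,.1265,.12])"
```

```text
time: 2.68
ee_pos: [0.5052, 0.1212, 0.1809]
ee_rot: [[0.381, 0.925, -0.004], [0.925, -0.381, 0.003], [0.002, -0.005, -1.0]]
force: [0.2, 0.2, 0.2]
opening: 0.004
t 2.6833 pos [0.5052 0.1212 0.1809] F [0.16 0.19 0.21] op 0.004
shift [ 0.0103 -0.002   0.1218] turn [-0.0015 -0.0007 -0.0833]
```

```bash
python3 -m inch '[[[0.01,-0.002,0.06],[-0.001,-0.001,-0.083],0],[[0.01,-0.002,0.12],[-0.001,-0.001,-0.083],0],[[0.01,-0.002,0.16],[-0.001,-0.001,-0.083],0],[[0.01,-0.002,0.16],[-0.001,-0.001,-0.083],0],[[0.01,-0.002,0.16],[-0.001,-0.001,-0.083],0]]'
python3 - <<'E'
from h import *
import cv2
to([.506,.1265,.085])
a=viewer.camera("scene")[130:280,200:400,::-1];b=viewer.camera("top")[120:270,140:310,::-1]
cv2.imwrite("pics/s1.png",cv2.resize(np.hstack([a,b]),None,fx=2.1,fy=2.1,interpolation=2))
E
```

```text
time: 3.1
ee_pos: [0.5055, 0.1265, 0.101]
ee_rot: [[0.137, 0.991, -0.003], [0.991, -0.137, -0.001], [-0.001, -0.003, -1.0]]
force: [0.5, -0.0, 0.8]
opening: 0.003
t 3.1 pos [0.5055 0.1265 0.101 ] F [ 0.55 -0.    0.77] op 0.003
shift [0.0002 0.0011 0.0321] turn [-0.0009  0.0003 -0.0026]
```

View pics/s1.png

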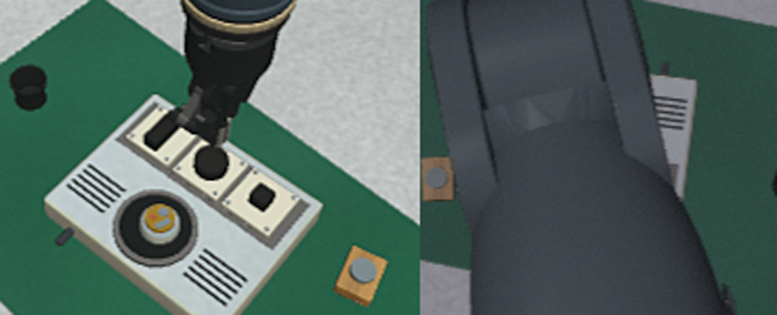

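The left half (scene view) shows the shut fingers over the round key (composite ~(212,160)), and the square key is clear at (262,197). Now I'll descend carefully.

```bash
python3 -m inch '[[[0,0,0.03],[0,0,0],0],[[0,0,0.05],[0,0,0],0],[[0,0,0.064],[0,0,0],0],[[0,0,0.068],[0,0,0],0],[[0,0,0.068],[0,0,0],0]]'
python3 -m inch '[[[0,0,0.003],[0,0,0],0],[[0,0,0.006],[0,0,0],0],[[0,0,0.006],[0,0,0],0]]'
```

```text
time: 3.62
ee_pos: [0.5058, 0.1269, 0.0671]
ee_rot: [[0.135, 0.991, -0.002], [0.991, -0.135, -0.0], [-0.001, -0.002, -1.0]]
force: [-0.1, 0.3, 0.2]
opening: -0.005
time: 3.87
ee_pos: [0.5062, 0.127, 0.0644]
ee_rot: [[0.135, 0.991, -0.001], [0.991, -0.135, 0.0], [-0.0, -0.001, -1.0]]
force: [-0.1, -0.4, 1.9]
opening: 0.0
```

Contact. Continue gently to the stop.

```bash
python3 -m inch '[[[0,0,0.003],[0,0,0],0],[[0,0,0.006],[0,0,0],0],[[0,0,0.006],[0,0,0],0]]'
python3 -m inch '[[[0,0,0.002],[0,0,0],0],[[0,0,0.004],[0,0,0],0],[[0,0,0.004],[0,0,0],0]]'
```

```text
time: 4.12
ee_pos: [0.5062, 0.127, 0.0612]
ee_rot: [[0.135, 0.991, -0.001], [0.991, -0.135, 0.0], [-0.0, -0.001, -1.0]]
force: [1.1, 0.6, 3.2]
opening: 0.004
time: 4.37
ee_pos: [0.5062, 0.127, 0.0592]
ee_rot: [[0.135, 0.991, -0.001], [0.991, -0.135, 0.0], [-0.0, -0.001, -1.0]]
force: [1.9, -0.3, 5.4]
opening: -0.002
```

```bash
python3 -m inch '[[[0,0,0.001],[0,0,0],0],[[0,0,0.001],[0,0,0],0],[[0,0,0.001],[0,0,0],0]]'
```

```text
time: 4.62
ee_pos: [0.5062, 0.127, 0.059]
ee_rot: [[0.135, 0.991, -0.001], [0.991, -0.135, 0.0], [-0.0, -0.001, -1.0]]
force: [1.2, 0.3, 8.5]
opening: 0.005
```

On the stop (8.5 N at z 0.059). I'll lift straight up and check that the key rises.

```bash
python3 -m inch '[[[0,0,-0.02],[0,0,0],0],[[0,0,-0.05],[0,0,0],0],[[0,0,-0.09],[0,0,0],0],[[0,0,-0.09],[0,0,0],0],[[0,0,-0.09],[0,0,0],0]]'
python3 - <<'E'
from h import *
to([.498,.0655,.1])
E
```

```text
time: 5.03
ee_pos: [0.5063, 0.1271, 0.1046]
ee_rot: [[0.135, 0.991, -0.0], [0.991, -0.135, 0.0], [0.0, -0.0, -1.0]]
force: [-0.4, -0.1, 0.6]
opening: -0.004
t 5.0333 pos [0.5063 0.1271 0.1046] F [-0.35 -0.14  0.59] op -0.004
shift [-0.1243  0.0002  0.0093] turn [-0.     -0.0001 -0.002 ]
```

```bash
python3 -m inch '[[[-0.06,0,0],[0,0,0],0],[[-0.124,0,0],[0,0,-0.002],0],[[-0.124,0,0],[0,0,-0.002],0],[[-0.124,0,0],[0,0,-0.002],0]]'
python3 - <<'E'
from h import *
import cv2
to([.498,.0655,.071])
a=viewer.camera("scene")[150:240,220:370,::-1]
cv2.imwrite("pics/s2.png",cv2.resize(a,None,fx=5,fy=5,interpolation=2))
E
```

```text
time: 5.37
ee_pos: [0.4967, 0.0644, 0.1031]
ee_rot: [[0.131, 0.991, -0.003], [0.991, -0.131, -0.0], [-0.001, -0.003, -1.0]]
force: [1.4, -0.0, 0.2]
opening: -0.0
t 5.3667 pos [0.4967 0.0644 0.1031] F [ 1.45 -0.03  0.16] op -0.0
shift [0.0026 0.0024 0.0642] turn [-0.0009  0.0002 -0.0007]
```

View pics/s2.png

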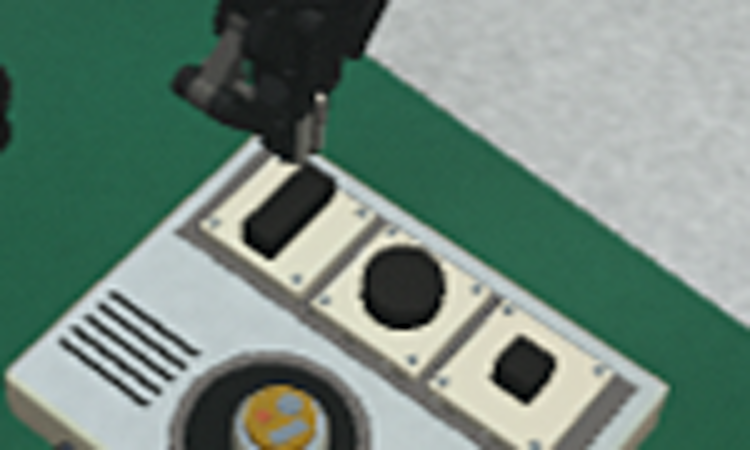

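The round key (402,287 in the crop) is up again, and the fingers hang above the bar key (290,210). Next, press the bar.

```bash
python3 -m inch '[[[0.001,0.001,0.03],[0,0,0],0],[[0.002,0.002,0.05],[0,0,0],0],[[0.002,0.002,0.064],[0,0,0],0],[[0.002,0.002,0.07],[0,0,0],0],[[0.002,0.002,0.07],[0,0,0],0]]'
python3 -m inch '[[[0,0,0.003],[0,0,0],0],[[0,0,0.006],[0,0,0],0],[[0,0,0.006],[0,0,0],0]]'
```

```text
time: 5.83
ee_pos: [0.498, 0.0667, 0.0678]
ee_rot: [[0.128, 0.992, -0.003], [0.992, -0.128, -0.0], [-0.001, -0.003, -1.0]]
force: [0.2, 0.1, -0.5]
opening: -0.003
time: 6.08
ee_pos: [0.4989, 0.0666, 0.0658]
ee_rot: [[0.129, 0.992, -0.001], [0.992, -0.129, 0.0], [0.0, -0.001, -1.0]]
force: [-0.3, 2.1, 1.1]
opening: 0.002
```

```bash
python3 -m inch '[[[0,0,0.003],[0,0,0],0],[[0,0,0.006],[0,0,0],0],[[0,0,0.009],[0,0,0],0],[[0,0,0.009],[0,0,0],0]]'
python3 -m inch '[[[0,0,0.003],[0,0,0],0],[[0,0,0.004],[0,0,0],0],[[0,0,0.004],[0,0,0],0]]'
```

```text
time: 6.42
ee_pos: [0.4989, 0.0665, 0.0611]
ee_rot: [[0.129, 0.992, -0.001], [0.992, -0.129, 0.0], [0.0, -0.001, -1.0]]
force: [0.6, 1.9, 4.0]
opening: 0.003
time: 6.67
ee_pos: [0.4989, 0.0665, 0.0592]
ee_rot: [[0.129, 0.992, -0.001], [0.992, -0.129, 0.0], [0.0, -0.001, -1.0]]
force: [1.1, 2.4, 5.4]
opening: -0.001
```

```bash
python3 -m inch '[[[0,0,0.001],[0,0,0],0],[[0,0,0.001],[0,0,0],0],[[0,0,0.001],[0,0,0],0],[[0,0,0.001],[0,0,0],0],[[0,0,0.001],[0,0,0],0]]'
python3 -m inch '[[[0,0,0],[0,0,0],0],[[0,0,0],[0,0,0],0],[[0,0,0],[0,0,0],0],[[0,0,0],[0,0,0],0],[[0,0,0],[0,0,0],0]]'
python3 -m inch '[[[0,0,0],[0,0,0],0],[[0,0,0],[0,0,0],0],[[0,0,0],[0,0,0],0],[[0,0,0],[0,0,0],0],[[0,0,0],[0,0,0],0]]'
python3 -m inch '[[[0,0,0],[0,0,0],0],[[0,0,0],[0,0,0],0],[[0,0,0],[0,0,0],0],[[0,0,0],[0,0,0],0],[[0,0,0],[0,0,0],0]]'
python3 -m inch '[[[0,0,0],[0,0,0],0],[[0,0,0],[0,0,0],0],[[0,0,0],[0,0,0],0],[[0,0,0],[0,0,0],0],[[0,0,0],[0,0,0],0]]'
```

```text
time: 7.08
ee_pos: [0.4989, 0.0665, 0.059]
ee_rot: [[0.129, 0.992, -0.001], [0.992, -0.129, 0.0], [0.0, -0.001, -1.0]]
force: [1.1, 2.9, 8.0]
opening: -0.0
time: 7.5
ee_pos: [0.4989, 0.0665, 0.059]
ee_rot: [[0.129, 0.992, -0.001], [0.992, -0.129, 0.0], [0.0, -0.001, -1.0]]
force: [0.9, 2.3, 7.4]
opening: -0.006
time: 7.92
ee_pos: [0.4989, 0.0665, 0.059]
ee_rot: [[0.129, 0.992, -0.001], [0.992, -0.129, 0.0], [-0.0, -0.001, -1.0]]
force: [0.8, 1.9, 8.0]
opening: 0.004
time: 8.33
ee_pos: [0.4989, 0.0665, 0.059]
ee_rot: [[0.129, 0.992, -0.001], [0.992, -0.129, 0.0], [0.0, -0.001, -1.0]]
force: [0.5, 1.5, 7.5]
opening: 0.001
time: 8.75
ee_pos: [0.4989, 0.0665, 0.059]
ee_rot: [[0.129, 0.992, -0.001], [0.992, -0.129, 0.0], [0.0, -0.001, -1.0]]
force: [1.1, 1.4, 7.8]
opening: -0.001
```

Held over 2 s on the stop. Lift clear.

```bash
python3 -m inch '[[[0,0,-0.02],[0,0,0],0],[[0,0,-0.06],[0,0,0],0],[[0,0,-0.12],[0,0,0],0],[[0,0,-0.2],[0,0,0],0],[[0,0,-0.26],[0,0,0],0]]'
python3 -m inch '[[[-0.2,-0.1,-0.05],[0,0,0],0],[[-0.2,-0.1,-0.05],[0,0,0],0],[[-0.2,-0.1,-0.05],[0,0,0],0],[[-0.2,-0.1,-0.05],[0,0,0],0],[[-0.2,-0.1,-0.05],[0,0,0],0]]'
python3 -m inch '[[[-0.2,0,0],[0,0,0],0],[[-0.2,0,0],[0,0,0],0],[[-0.2,0,0],[0,0,0],0],[[-0.2,0,0],[0,0,0],0],[[-0.2,0,0],[0,0,0],0]]'
python3 - <<'E'
from h import *
import cv2
a=viewer.camera("scene")[130:350,190:410,::-1];b=viewer.camera("top")[110:330,130:350,::-1]
cv2.imwrite("pics/s3.png",cv2.resize(np.vstack([np.hstack([a,b]),np.hstack([cv2.imread("pics/scene0.png")[130:350,190:410],cv2.imread("pics/top0.png")[110:330,130:350]])]),None,fx=1.36,fy=1.36,interpolation=2))
E
```

```text
time: 9.17
ee_pos: [0.4982, 0.0661, 0.1914]
ee_rot: [[0.129, 0.992, -0.001], [0.992, -0.129, -0.001], [-0.001, -0.001, -1.0]]
force: [1.1, -0.5, 0.6]
opening: -0.0
time: 9.58
ee_pos: [0.4357, -0.0274, 0.2146]
ee_rot: [[0.131, 0.991, -0.0], [0.991, -0.131, -0.0], [-0.001, -0.0, -1.0]]
force: [0.0, 0.0, 0.3]
opening: -0.003
time: 10.0
ee_pos: [0.4235, -0.1256, 0.2135]
ee_rot: [[0.13, 0.991, -0.002], [0.991, -0.13, 0.0], [-0.0, -0.002, -1.0]]
force: [-0.2, 0.8, -0.2]
opening: -0.003
```

View pics/s3.png

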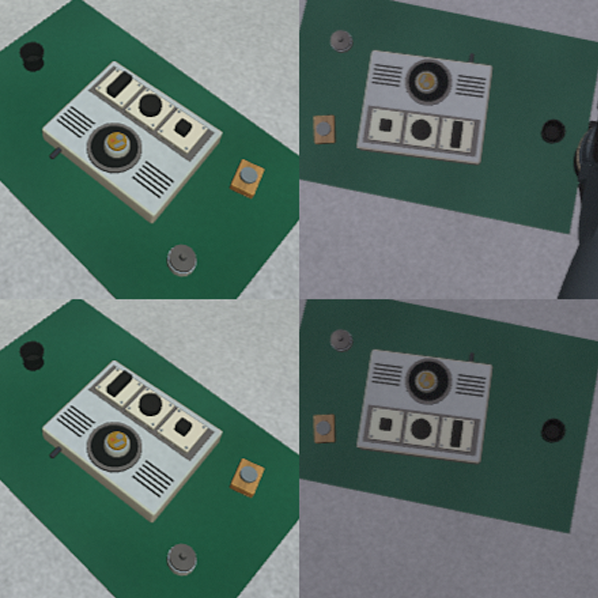

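The pictures from now (top row) and from the start (bottom row) match. The keys are up at (386..457,132), and the movement (428,82), loupe (553,131), pot (340,40) and block (323,129) haven't moved. The hand is clear at the right edge.

```bash
python3 -c "
from plant import arm
s=arm.get_state();print(s['time'],abs(s['dq']).max());print(arm.sign_off())"
```

```text
10.1 0.009241680417829669
the job is handed in; nothing more can be done
None
```

I demagnetised the movement as asked and handed the job in at 10.1 s, with no verdict reported.

- **Round key:** I pressed it with shut fingertips down to its stop (TCP z 0.059, about 8.5 N). I then lifted off, and the picture showed it up again before I touched the bar.
- **Bar key:** I pressed it to its stop and held it there for about 2.1 s at about 8 N, then released it.
- **Last checks:** All three keys look up. The movement, loupe, oil pot and block look the same as in the first pictures. The hand is about 21 cm above the table, off to the side of the unit, with no contact force beyond noise.
- **What went wrong:** My first hand orientation ran the last joint into its range limit in free air, at q6 ≈ 3.141 (limit 3.14). I turned the hand 90° and carried on. It touched nothing, but I can't rule out that it counts as passing the joint range.
- **Disagreements:** Positions from the two cameras differed by about 5 mm, so I used the mean. The networks' key points disagreed with the pictures, most of all in the scene view, so I measured the keys directly from the images instead.

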